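# Close a blade cassette against a stop bracket, one side after the other

## Task

The blade cassette has two blade slides sticking out, one on each of two neighbouring sides. Pick it up by its grip block, push one slide fully home against the front face of the bent steel bracket, turn the cassette a quarter turn and push the other slide fully home against the bracket in the same way; the slides hold blades, so never touch them with the fingers. Then stand the cassette upright in the middle of the shallow metal tray, let go, and leave the trimmer and the guard comb where they lie.

Things in the scene. Friction and masses are not known exactly. Their poses are not given: they have to be found in the camera images.
- cassette: Loose grey plastic blade cassette, 0.35 kg: base 72 x 72 mm, 30 mm high; on it, centred, a 48 mm square collar to 33 mm, then a square black ribbed grip block 36 x 36 mm up to 64 mm. Grip the block across either pair of sides. Origin: centre of the underside, z up. The wide slide comes out of its +x side, the narrow slide out of its +y side; the other two sides are plain.
- wide_slide (a joint): How far the wide slide sticks out, in m: 0 fully home, 0.014 fully out. Friction about 2.5 N, stays where it is left.
- narrow_slide (a joint): The same for the narrow slide.
- wide_front: Steel front plate of the wide slide: 4 mm thick, 50 mm wide, 16 mm high. Origin: its centre, 14 mm above the cassette's underside; its x axis points out of the cassette. When home its outer face stands 2 mm proud of the cassette's side, 38 mm from the cassette's axis.
- narrow_front: Steel front plate of the narrow slide: 4 mm thick, 34 mm wide, 16 mm high. Origin: its centre, 14 mm above the underside; its x axis points out of the cassette. When home its outer face is 38 mm from the cassette's axis.
- bracket: Fixed bent steel angle bracket: an upright plate 110 mm wide, 50 mm high, 5 mm thick, with its foot, two gussets and screws behind. Origin: middle of the bottom edge of the upright's front face, on the worktop. Its x axis points into the plate, away from the robot; slides are pushed along +x against the front face.
- tray: Fixed shallow square aluminium tray, 130 x 130 mm outside, 10 mm high, walls 4 mm. Origin: centre of its underside.
- tray_in (a point): Centre of the tray's inner floor (5 mm or less above the worktop).
- trimmer: Loose black hair trimmer lying between the work things, 25 x 125 x 21 mm, long axis y. Leave alone. Origin: centre of the underside.
- guard: Loose black clipper guard comb, 43 x 44 x 14 mm. Leave alone. Origin: centre of the underside.
Things that resemble listed ones, but are neither listed nor needed, are in the scene too. What is shaped like the bracket but orange is not meant.

How it is judged:
By the outcome, as a careful person would: the job done as asked, in the order asked, and still so for the second after the job is handed in, with the robot touching nothing.
It also fails if it takes over 64 s, if anything falls off the work surface, if the arm or the gripper's body presses on something with over 40 N, if the wrist force passes 120 N, or if a joint passes its speed limit or range.

## Robot

A 7-joint arm with a two-finger parallel gripper is mounted at the origin on a cart in front of the work surface, level with it; the furniture and walls round the work are solid. World frame = base frame: x ahead of the robot, y to its left, z up, the work surface at z = 0. Lengths are in m, angles in rad, forces in N, time in s.
With the tool pointing down it reaches from about 0.4 to 0.85 m from the base axis. Payload 6.9 kg.
Tool frame: the origin (TCP) lies midway between the tips of the shut fingers; the grasp point (between the pads) lies behind it (ctrl.pinch_z is the z of the grasp point in the tool frame, in m); z points along the fingers, y is the line along which they close (so a half turn about z gives the same grasp; the last joint's range is limited). The gripper opens to 85 mm and grips with 20 to 120 N. Pads are 22 mm wide; open, the fingers measure 114 mm over their backs; the gripper's body (76 mm by 85 mm) begins 54 mm behind the grasp point. The pads swing forward as they close: fully open they stand 13 mm farther back than shut.
Start: joints at [1.232, 0.507, -0.238, 1.5, 0.126, 1.149, -0.155], TCP at [0.268, -0.564, 0.231] pointing down, gripper open.
Joint ranges: [-3.08, 3.08], [-0.24, 2.05], [-1.43, 1.35], [0, 2.5], [-1.52, 4.66], [0.17, 1.96], [-2.89, 2.89]. Speed limits (rad/s): [2.39, 2.39, 3.14, 3.14, 3.14, 3.14, 3.14].

## Interface

Orientations are given as a unit quaternion [w, x, y, z].
In Python, from station import ctrl, get_state, vision, ticket, models gives the robot as it stands. Calls block until the motion is done:
- ctrl.movep(position, orientation): joint-space move of the TCP to a pose.
- ctrl.movel(position, frame=None, max_speed=0.15): straight line of the TCP; frame=None keeps the orientation; max_speed is the mean speed in m/s.
- ctrl.set_joints(angles): joint-space move.
- ctrl.ungrasp() and ctrl.close_gripper(force=None): open the fingers fully, or close them until they stop; force is the grip in N (None keeps the last).
- ctrl.pause(seconds).
- ctrl.ik(position, orientation): joint angles nearest the present ones, or None.
- get_state(): the state.
- vision.grab_frame(name): name is "scene" or "top" or "wrist"; returns (picture, depth): 480x640x3 uint8, blue, green, red; 480x640 float32, m along the optical axis (not along the pixel's ray), 0 where there is no reading.
- vision.camera_info(name): a dict with "mtx" (3x3 intrinsics, pixels), "R" (3x3) and "t" (3): a world point X has camera coordinates R X + t; the wrist camera has in their place "hand_eye" (4x4, takes a point from camera to tool coordinates, whose origin is the TCP and whose axes are the flange's). Camera axes: x right, y down, z forward; pixel columns grow to the right and rows downward; lengths in m; the calibration is good to about 2 mm. A picture is of the moment at which its call begins: read the wrist's pose just before it. camera_info takes no time and is no camera call.
A pose or a line that the arm cannot do raises ctrl.Unreachable and nothing moves.
- ticket.close_job(): hands the job in; it is judged then, once.
Trained networks look in the newest picture that a camera, given by its name, has taken for a name from the list of things; names that differ only in an ending like _2 or _b are one class to them, and where a whole thing is asked for, a point or a joint stands for the part that bears it (a point fixed in the world has none). Each returns a list of dicts, best first, with "p" (0 to 1); they miss things now and then, are a little off and sometimes report something else, mostly with a low value. They report only what shows in the picture. A call takes as long as a camera call. They do not tell look-alikes from the thing itself.
- models.recognise(camera, target): "point" ([column, row] in pixels, amid what is visible of it).
- models.masks_of(camera, target): "mask" (480x640 bool, what is visible of it) and "point" ([column, row] in pixels, amid what is visible of it).
The state is a dict: "time": time; "qpos": joint angles; "qd": joint speeds; "tau": joint torques, N m; "tcp_pos": TCP position; "eef_rot": TCP orientation; "contact_force": force on the tool from outside, world axes, zero at the start; "wrist_torque": the same for the moment, N m; "width": finger opening in m; "gripper_force": force on a finger pad.
Only numpy, scipy, OpenCV 4.12 (cv2) and the standard library are available. Lean on these libraries where they do the work, as an engineer would, in place of code of your own. Each camera call takes 0.05 s, during which the arm holds its last target. There are 200 camera calls.

## Working session

There is one attempt and no reset: what is moved stays moved. The work goes in short steps, each a Python script; the robot and the scene stay as the last script left them, time stands still between calls to the robot, and variables do not carry over. Pictures are saved under pics/ and viewed, at most 10 in all, crops included, and the job is handed in when it is done.

```bash
ls; mkdir -p pics
python3 - <<'E'
from station import ctrl,get_state,vision,models
import cv2,numpy as np
s=get_state();print(s['time'],s['tcp_pos'],s['eef_rot'],ctrl.pinch_z,s['width'])
for c in ['scene','top']:
    im,d=vision.grab_frame(c);cv2.imwrite(f'pics/{c}0.png',im);np.save(f'{c}0.npy',d)
    i=vision.camera_info(c);K,R,t=i['mtx'],np.array(i['R']),np.array(i['t']);print(c,(-R.T@t).round(3),R.round(2).tolist())
    for n in ['cassette','bracket','tray','trimmer','guard','wide_front','narrow_front']:
        for r in models.recognise(c,n)[:4]:
            u,v=map(int,r['point']);z=d[v,u];X=R.T@(z*np.linalg.inv(K)@[u,v,1]-t)
            print(n,round(r['p'],2),(u,v),X.round(3))
E
```

```text
pics
0.0 [ 0.26807009 -0.5640166   0.23043276] [-8.74622201e-04  9.75480861e-01  2.20082430e-01 -2.22242176e-04] -0.0187 0.08536333554444309
scene [0.078 0.376 0.494] [[-0.65, -0.76, -0.01], [-0.39, 0.35, -0.85], [0.65, -0.56, -0.52]]
cassette 0.6 (443, 244) [ 0.47  -0.293  0.033]
bracket 0.94 (292, 238) [ 0.686 -0.083  0.033]
bracket 0.88 (144, 259) [0.816 0.174 0.03 ]
bracket 0.37 (443, 245) [ 0.468 -0.291  0.032]
tray 0.67 (327, 326) [0.47  0.016 0.004]
tray 0.66 (442, 243) [ 0.471 -0.291  0.035]
tray 0.46 (291, 239) [ 0.684 -0.079  0.033]
trimmer 0.88 (404, 290) [ 0.437 -0.135  0.019]
trimmer 0.57 (293, 238) [ 0.685 -0.084  0.033]
guard 0.98 (256, 285) [0.635 0.043 0.006]
top [ 0.459 -0.082  1.03 ] [[-0.03, -1.0, 0.01], [-0.99, 0.02, -0.15], [0.15, -0.02, -0.99]]
cassette 0.89 (419, 301) [ 0.486 -0.298  0.066]
cassette 0.73 (439, 300) [ 0.488 -0.352  0.01 ]
bracket 0.82 (315, 195) [ 0.72  -0.1    0.007]
bracket 0.56 (191, 145) [0.822 0.157 0.052]
bracket 0.43 (417, 281) [ 0.529 -0.308  0.014]
tray 0.92 (261, 308) [0.482 0.019 0.002]
trimmer 0.9 (339, 321) [ 0.45  -0.142  0.019]
guard 0.69 (258, 311) [0.475 0.025 0.005]
guard 0.64 (247, 227) [0.654 0.048 0.002]
narrow_front 0.54 (417, 280) [ 0.53  -0.306  0.023]
```

View pics/scene0.png

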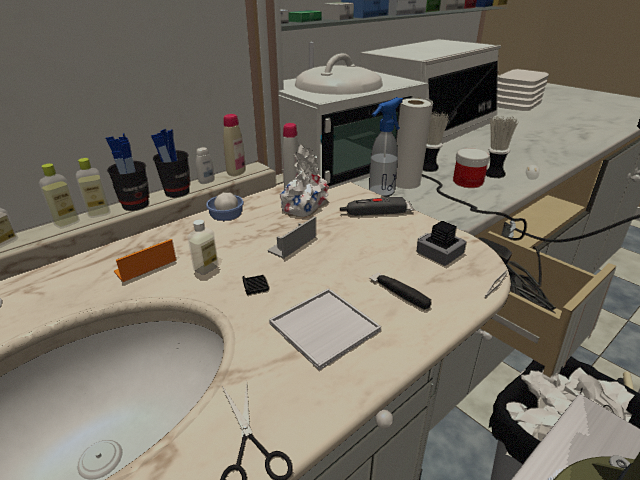

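View pics/top0.png

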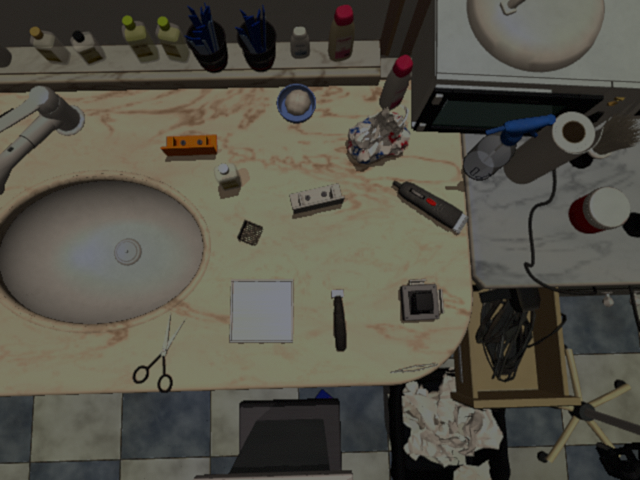

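Top picture: the cassette is at (420,300). Its slides face up at (417,281), the world +x side, and right at (439,300), the world -y side. By handedness the wide slide is on -y and the narrow one on +x.

Possible confusions:
- **Bracket:** the grey one at (315,195) is the one I want; the orange one at (191,145) is not.
- **Trimmer:** the one to leave is at (339,321); the large clipper at (430,205) only resembles it.
- **Tray:** (261,310).
- **Guard:** (250,232).

Next I look from close by with the wrist camera.

```bash
cat > h.py <<'E'
from station import ctrl,get_state,vision,models,ticket
import cv2,numpy as np
from scipy.spatial.transform import Rotation as Ro
def q(deg):
    a=np.radians(deg)/2; return np.array([0,np.cos(a),np.sin(a),0])
def cloud(c,name=None):
    s=get_state(); im,d=vision.grab_frame(c); i=vision.camera_info(c)
    if name: cv2.imwrite(f'pics/{name}.png',im)
    v,u=np.mgrid[:480,:640]
    P=np.stack([u,v,np.ones_like(u)],-1)@np.linalg.inv(i['mtx']).T*d[...,None]
    if c=='wrist':
        H=np.array(i['hand_eye']); w=s['eef_rot']
        Rt=Ro.from_quat([w[1],w[2],w[3],w[0]]).as_matrix()
        P=(P@H[:3,:3].T+H[:3,3])@Rt.T+s['tcp_pos']
    else: P=(P-np.array(i['t']))@np.array(i['R'])
    P[d==0]=np.nan
    return im,P
def rect(P,c,r,z0,z1):
    m=(np.hypot(P[...,0]-c[0],P[...,1]-c[1])<r)&(P[...,2]>z0)&(P[...,2]<z1)
    m=cv2.morphologyEx(m.astype(np.uint8),cv2.MORPH_OPEN,np.ones((3,3),np.uint8))>0
    p=P[m]; (cx,cy),(w,h),a=cv2.minAreaRect((p[:,:2]*1000).astype(np.float32))
    return np.round([cx,cy,w,h,a,len(p),1000*np.median(p[:,2])],1)
E
python3 - <<'E'
from h import *
np.set_printoptions(suppress=True,precision=3)
print(np.array(vision.camera_info('wrist')['hand_eye']))
im,P=cloud('top')
print('block',rect(P,(.486,-.298),.07,.055,.075),'base',rect(P,(.486,-.298),.07,.022,.038),'all',rect(P,(.486,-.298),.08,.006,.038))
print('br',rect(P,(.71,-.1),.09,.04,.06),rect(P,(.71,-.1),.09,.003,.012)); print('tray',rect(P,(.48,.02),.12,.006,.014),rect(P,(.48,.02),.12,.001,.014))
for n,p in dict(cas=(.486,-.298),br=(.67,-.09),tray=(.48,.02)).items():
    for y in (-180,-90,0,90,180):
        for z in (.04,.25):
            j=ctrl.ik([*p,z],q(y)); print(n,y,z,None if j is None else np.array(j))
E
```

```text
[[ 0.    -0.949 -0.316  0.082]
 [ 1.     0.     0.    -0.001]
 [-0.    -0.316  0.949 -0.142]
 [ 0.     0.     0.     1.   ]]
block [ 485.  -307.9   36.1   35.7    1.6  344.    64. ] base [ 485.1 -308.3   72.    73.3    1.5  869.    30.6] all [ 491.  -314.1   83.6   85.2    1.5 1118.    29.8]
br [ 694.  -105.6    6.2  108.3   11.6  171.    48.8] [720.7 -99.4  29.4 108.   11.3 384.    5.6]
tray [476.3   7.4 164.7   7.4  36.2  21.    9.5] [ 476.5   18.8  134.7  136.    89.9 3788.     4.5]
cas -180 0.04 [ 0.989  0.755 -0.796  1.867  0.722  0.835  1.387]
cas -180 0.25 [ 1.099  0.533 -0.964  1.613  0.458  1.238  1.618]
cas -90 0.04 [ 0.361  0.653  0.231  1.875 -0.235  0.64  -2.407]
cas -90 0.25 [ 0.383  0.408  0.187  1.623 -0.082  1.119 -2.551]
cas 0 0.04 [ 0.591  0.64  -0.13   1.872  0.131  0.638 -1.19 ]
cas 0 0.25 [ 0.64   0.405 -0.199  1.619  0.086  1.126 -1.151]
cas 90 0.04 [ 0.775  0.667 -0.422  1.869  0.409  0.692  0.113]
cas 90 0.25 [ 0.886  0.443 -0.58   1.616  0.259  1.16   0.246]
cas 180 0.04 [ 0.989  0.755 -0.796  1.867  0.722  0.835  1.387]
cas 180 0.25 [ 1.099  0.533 -0.964  1
[... 598 characters left out ...]
.25 [ 0.573  0.711 -0.966  1.312  0.576  1.406  1.206]
tray -180 0.04 [ 0.463  0.68  -0.861  2.1    0.799  0.728  0.644]
tray -180 0.25 [ 0.696  0.432 -1.145  1.829  0.429  1.16   0.979]
tray -90 0.04 [-0.747  0.872  1.15   2.115 -1.064  0.927 -2.102]
tray -90 0.25 [-0.856  0.464  1.154  1.845 -0.467  1.141 -2.68 ]
tray 0 0.04 [ 0.057  0.554 -0.219  2.105  0.238  0.506 -1.91 ]
tray 0 0.25 [ 0.346  0.297 -0.583  1.832  0.185  1.067 -1.877]
tray 90 0.04 [ 0.272  0.594 -0.543  2.102  0.55   0.586 -0.663]
tray 90 0.25 [ 0.513  0.338 -0.826  1.83   0.278  1.093 -0.414]
tray 180 0.04 [ 0.463  0.68  -0.861  2.1    0.799  0.728  0.644]
tray 180 0.25 [ 0.696  0.432 -1.145  1.829  0.429  1.16   0.979]
```

Grey bracket front face is at about (691,-106) mm, with its normal at 11.6°. I hover over the cassette for the close check.

Run:
```python
from h import *
ctrl.movep([.485,-.308,.2],q(1.6))
im,P=cloud('wrist','w1')
print('block',rect(P,(.486,-.308),.07,.055,.075),'base',rect(P,(.486,-.308),.07,.022,.038),'all',rect(P,(.486,-.308),.08,.006,.038))
print(get_state()['time'],get_state()['tcp_pos'])
```

```text
block [ 4.860e+02 -3.081e+02  3.610e+01  3.620e+01  2.400e+00  2.471e+03
  6.310e+01] base [ 4.859e+02 -3.083e+02  7.210e+01  7.240e+01  1.600e+00  5.217e+03
  2.940e+01] all [ 4.918e+02 -3.143e+02  8.340e+01  8.480e+01  1.700e+00  6.835e+03
  2.900e+01]
2.175 [ 0.48417773 -0.30968834  0.20005082]
```

View pics/w1.png

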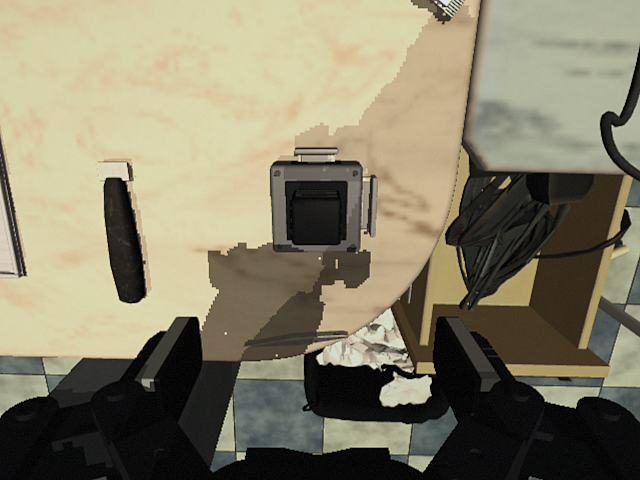

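The close view confirms it: grip block at (316,218), narrow slide up at (316,153), i.e. +x, and wide slide right at (372,205), i.e. -y. Grasping now.

Run:
```python
from h import *
def st(l):
    s=get_state();print(l,round(s['time'],2),np.round(s['tcp_pos'],4),np.round(s['contact_force'],1),round(s['width'],4),round(s['gripper_force'],1))
ctrl.movel([.4858,-.3082,.10]);st('a')
ctrl.movel([.4858,-.3082,.036],max_speed=.08);st('b')
ctrl.close_gripper(70);st('c')
ctrl.movel([.4858,-.3082,.12]);st('d')
# hover before bracket, 80mm back from the face
n=np.array([np.cos(np.radians(11.6)),np.sin(np.radians(11.6))]);F=np.array([.6915,-.1061])
ctrl.movep([*(F-n*.10),.12],q(11.6));st('e')
im,P=cloud('wrist','w2')
print('br',rect(P,F,.09,.04,.06),'foot',rect(P,F+n*.03,.07,.003,.012))
c=get_state()['tcp_pos'][:2]
print('block',rect(P,c,.06,.145,.17),'base',rect(P,c,.07,.105,.12))
```

```text
a 2.99 [ 0.4861 -0.3088  0.1007] [-0.3 -0.2 -0.4] 0.086 0.0
b 3.94 [ 0.4861 -0.3084  0.0364] [ 0.4 -0.3  0.4] 0.0855 0.0
c 4.46 [ 0.4861 -0.3085  0.0365] [-0.4  0.3  4.9] 0.0349 70.9
d 5.17 [ 0.4851 -0.3078  0.119 ] [-1.3  0.2 -3.8] 0.0347 70.1
e 6.03 [ 0.5929 -0.1266  0.119 ] [ 0.2 -1.8 -2.4] 0.0346 70.0
br [ 694.3 -105.     5.2  109.7   11.9 2868.    49.1] foot [ 7.137e+02 -1.012e+02  2.530e+01  1.096e+02  1.160e+01  7.828e+03
  4.500e+00]
block [ 5.9270e+02 -1.2590e+02  3.4700e+01  9.8200e+01  1.1300e+01  1.3949e+04
  1.4660e+02] base [ 6.0940e+02 -1.2260e+02  3.8600e+01  7.2300e+01  1.2100e+01  1.2142e+04
  1.1190e+02]
```

View pics/w2.png

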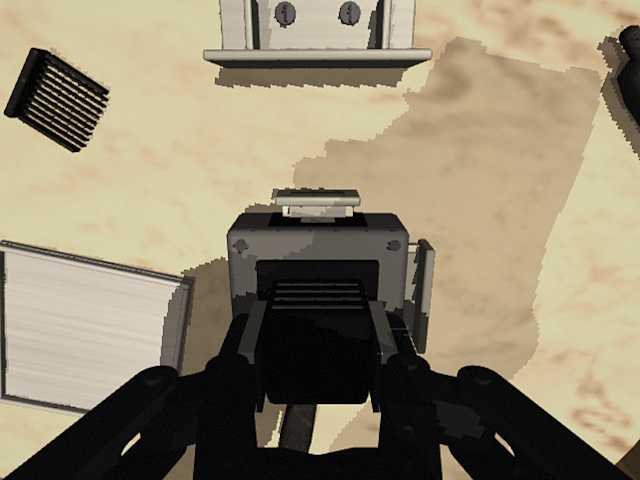

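The cassette is held level and square to the bracket: narrow slide at (317,198), bracket edge at (317,58). Pushing the narrow slide home under force watch.

```bash
cat >> h.py <<'E'
n=np.array([np.cos(np.radians(11.7)),np.sin(np.radians(11.7))]);F=np.array([.6918,-.1055])
def st(l):
    s=get_state();print(l,round(s['time'],2),'d=%.1f'%(1000*n@(F-s['tcp_pos'][:2])),np.round(s['tcp_pos'],4),np.round(s['contact_force'],1),round(s['width'],4))
def push(z,fmax=14):
    ctrl.movel([*(F-n*.058),z],max_speed=.1);ctrl.pause(.15);st('near')
    f0=n@get_state()['contact_force'][:2]
    d=.054
    while d>.031:
        ctrl.movel([*(F-n*d),z],max_speed=.04)
        s=get_state();f=-(n@s['contact_force'][:2]-f0);da=n@(F-s['tcp_pos'][:2])
        print('%.1f %.1f %.1f'%(d*1000,da*1000,f),end=' | ')
        if f>fmax: break
        d-=.004 if da>.043 else .001
    st('end')
E
python3 - <<'E'
from h import *
ctrl.movel([*(F-n*.075),.056],max_speed=.12);st('low')
push(.056)
im,P=cloud('wrist','w3')
E
```

```text
low 6.8 d=75.0 [ 0.6184 -0.1209  0.0562] [ 1.1 -0.6 -2.9] 0.0345
near 7.27 d=58.7 [ 0.6344 -0.1176  0.0563] [-0.3 -0.3 -2.9] 0.035
54.0 53.8 0.1 | 50.0 49.7 0.3 | 46.0 45.8 -0.6 | 42.0 42.0 1.5 | 41.0 41.3 2.0 | 40.0 40.1 1.4 | 39.0 39.0 2.1 | 38.0 37.8 1.8 | 37.0 37.1 3.8 | 36.0 37.0 6.0 | 35.0 36.9 7.7 | 34.0 36.8 9.7 | 33.0 36.7 12.1 | 32.0 36.6 14.5 | end 10.77 d=36.6 [ 0.656  -0.113   0.0554] [-14.7  -2.6   3.2] 0.0347
```

View pics/w3.png

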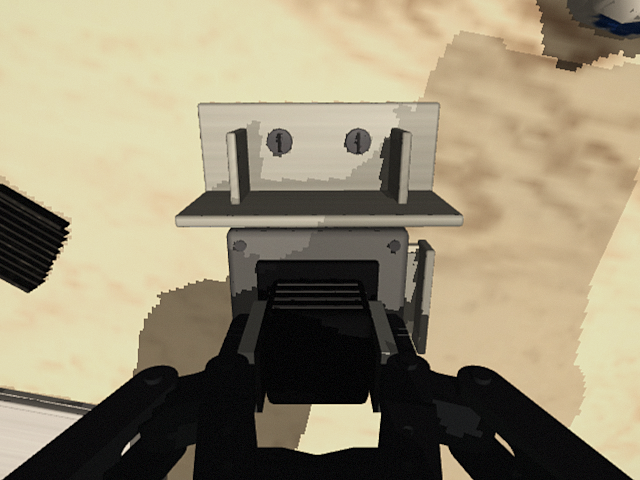

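The narrow slide bottomed out: force rises stiffly from d≈37 mm, and the picture shows the cassette against the plate at (320,225). Next: back off, quarter turn, push the wide slide.

Run:
```python
from h import *
ctrl.movel([*(F-n*.075),.057],max_speed=.12);st('back')
ctrl.movel([*(F-n*.10),.12])
ctrl.movep([*(F-n*.10),.12],q(101.7));st('turn')
ctrl.movel([*(F-n*.075),.058],max_speed=.12);ctrl.pause(.1);st('low')
im,P=cloud('wrist','w4')
push(.058)
im,P=cloud('scene','s4')
cv2.imwrite('pics/s4.png',cv2.resize(im[180:300,220:380],None,fx=4,fy=4))
im,P=cloud('wrist','w5')
cv2.imwrite('pics/w45.png',cv2.resize(np.hstack([cv2.imread('pics/w4.png'),im]),(800,300)))
```

```text
back 11.32 d=73.3 [ 0.6201 -0.1204  0.0577] [ 1.6  0.  -3.6] 0.0345
turn 13.09 d=100.2 [ 0.5937 -0.1257  0.1193] [-0.5  0.6 -3. ] 0.0353
low 13.9 d=74.7 [ 0.6187 -0.1208  0.0588] [-0.1 -0.2 -3. ] 0.0348
near 14.42 d=58.7 [ 0.6344 -0.1175  0.058 ] [ 0.5 -0.7 -2.9] 0.035
54.0 53.8 0.1 | 50.0 49.7 0.7 | 46.0 46.1 0.8 | 42.0 41.9 2.2 | 41.0 41.2 2.0 | 40.0 40.1 2.3 | 39.0 38.9 3.0 | 38.0 38.0 3.2 | 37.0 37.9 5.8 | 36.0 37.8 8.8 | 35.0 37.7 10.9 | 34.0 37.6 13.0 | 33.0 37.5 15.3 | end 17.67 d=37.5 [ 0.6551 -0.1132  0.0574] [-15.   -1.7   3.9] 0.035
```

View pics/w45.png

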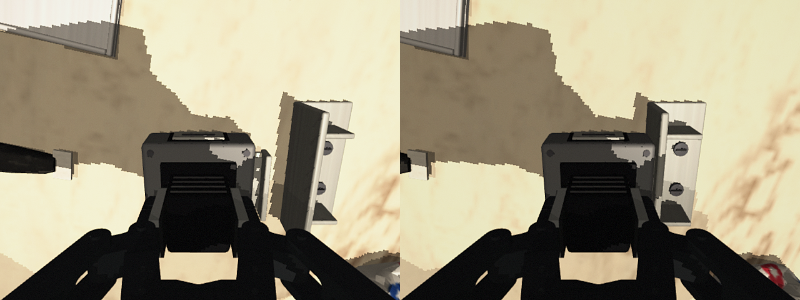

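View pics/s4.png

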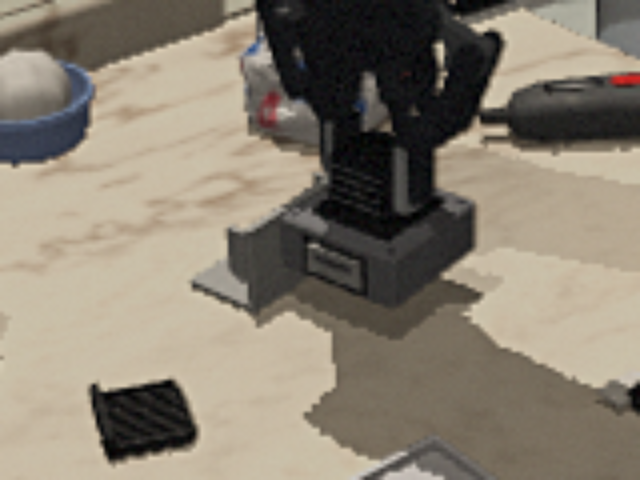

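Both slides are home: the narrow one at (335,262) in the scene crop is flush, and the wide one is flat on the plate. Moving to the tray and refining its centre.

Run:
```python
from h import *
def plane(c,px,z):
    i=vision.camera_info(c);R,t=np.array(i['R']),np.array(i['t']);r=(np.c_[px,np.ones(len(px))]@np.linalg.inv(i['mtx']).T)@R;o=-R.T@t
    return o+r*((z-o[2])/r[:,2])[:,None]
ctrl.movel([*(F-n*.09),.06],max_speed=.12)
im,P=cloud('top')
for r in models.masks_of('top','tray')[:2]:
    p=np.argwhere(r['mask'])[:,::-1];X=plane('top',p,.008)[:,:2]*1000
    print(r['p'],len(p),cv2.minAreaRect(X.astype(np.float32)),np.median(X,0))
ctrl.movel([*(F-n*.10),.15])
ctrl.movep([.478,-.03,.20],q(90));ctrl.pause(.2);st('hover')
im,P=cloud('wrist','w6')
print(rect(P,(.478,.018),.12,.007,.014),rect(P,(.478,.018),.12,.0025,.014))
ms=models.masks_of('wrist','tray')
for r in ms[:2]:
    X=P[r['mask']&(abs(P[...,2]-.006)<.007)][:,:2]*1000
    print(r['p'],cv2.minAreaRect(X.astype(np.float32)))
print(np.nanmedian(P[...,2][(abs(P[...,0]-.478)<.05)&(abs(P[...,1]-.05)<.02)]))
```

```text
0.82 3948 ((477.0191955566406, 18.929645538330078), (128.86148071289062, 129.9468231201172), 88.8814468383789) [476.1904706  18.9444229]
hover 20.12 d=193.7 [ 0.4784 -0.0306  0.1993] [-0.2 -0.2 -2.8] 0.0347
[ 477.5   23.7  121.5  130.1   88.5 2505.     9. ] [4.7740e+02 2.3400e+01 1.2200e+02 1.3020e+02 8.8500e+01 1.7425e+04
 3.6000e+00]
0.26 ((458.33197021484375, -33.9819450378418), (3.5080387592315674, 0.335971474647522), 4.56975793838501)
0.00332666549648121
```

View pics/w6.png

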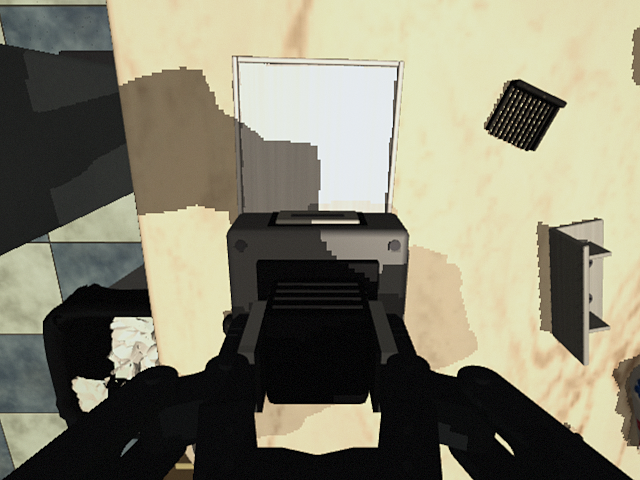

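The tray shows at (318,135) with the cassette partly over it. Its centre is about (477,19) mm, yaw -1.5°, floor about 3.5 mm. Lowering.

Run:
```python
from h import *
T=[.4772,.0192]
ctrl.movep([*T,.12],q(88.5));ctrl.pause(.2);st('over')
ctrl.movel([*T,.046],max_speed=.08);ctrl.pause(.2);st('near')
f0=get_state()['contact_force'][2];z=.046
while z>.034:
    z-=.001;ctrl.movel([*T,z],max_speed=.03);f=get_state()['contact_force'][2]-f0;print('%.3f %.4f %.1f'%(z,get_state()['tcp_pos'][2],f),end=' | ')
    if f>3:break
ctrl.pause(.2);st('down')
ctrl.ungrasp();st('open')
ctrl.movel([*T,.12],max_speed=.1)
ctrl.movel([.40,-.06,.25]);ctrl.movep([.42,-.22,.25],q(88.5));ctrl.pause(.5);st('away')
im,P=cloud('top','t7')
print('block',rect(P,T,.06,.05,.08),'base',rect(P,T,.055,.026,.041),'side',rect(P,T,.06,.013,.041))
im2,_=cloud('scene')
cv2.imwrite('pics/f.png',np.hstack([cv2.resize(im[170:370,180:380],(400,400)),cv2.resize(im2[230:380,250:400],(400,400))]))
```

```text
over 20.88 d=184.1 [0.4781 0.0184 0.1208] [-0.8  0.5 -2.5] 0.0347
near 22.16 d=184.6 [0.4775 0.0191 0.0464] [ 0.6  0.3 -2.7] 0.0348
0.045 0.0450 -0.8 | 0.044 0.0439 -0.9 | 0.043 0.0429 -0.2 | 0.042 0.0419 -0.2 | 0.041 0.0409 -0.8 | 0.040 0.0404 8.2 | down 23.86 d=184.7 [0.4773 0.0192 0.0404] [-1.2 -0.3  6.8] 0.0348
open 24.41 d=184.9 [0.4772 0.0192 0.0399] [ 0.3 -0.   0.5] 0.0854
away 27.83 d=289.3 [ 0.42   -0.2197  0.2501] [ 0.2 -0.3  1.1] 0.0855
block [477.4  18.3  36.3  33.   88.4 336.   67.9] base [478.2  19.   73.4  70.6  88.5 911.   34.7] side [478.3  19.2  73.9  70.7  88.5 950.   34.6]
```

View pics/f.png

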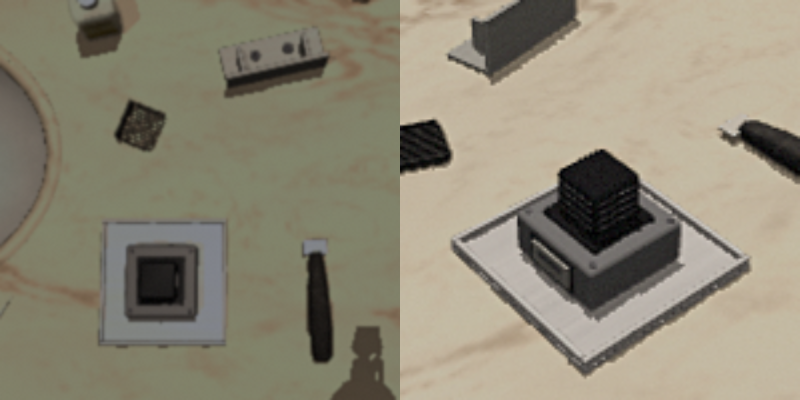

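The cassette stands upright and centred in the tray at (162,282). Both slides are home, and the trimmer and guard have not moved.

```bash
python3 -c "
from station import ticket;print(ticket.close_job())"
```

```text
the job is handed in; nothing more can be done
None
```

I pushed the narrow slide home against the bracket, gave the cassette a quarter turn and pushed the wide slide home; it now stands upright, within about 1 mm of the tray's centre. The trimmer and guard comb are where they lay, and the job is handed in (about 28 s on the robot's clock).

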